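# Tip the clip carton onto its base and push it up to the stop rail

## Robot

A 7-joint arm with a two-finger parallel gripper is mounted at the origin on the work surface; the furniture and walls round the work are solid. World frame = base frame: x ahead of the robot, y to its left, z up, the work surface at z = 0. Lengths are in m, angles in degrees, forces in N, time in s.
With the tool pointing down it reaches from about 0.425 to 0.875 m from the base axis. Payload 4.7 kg.
Tool frame: the origin (TCP) lies between the finger pads; the fingertips stand env.tip_reach ahead of it and the grasp point (between the pads) lies 2 mm behind it (env.tip_reach is the distance from the TCP to the fingertips, in m); z points along the fingers, y is the line along which they close (so a half turn about z gives the same grasp; the last joint's range is limited). The gripper opens to 87 mm and grips with 3 to 60 N. Pads are 19 mm wide; open, the fingers measure 117 mm over their backs; the gripper's body (75 mm by 190 mm) begins 51 mm behind the grasp point.
Start: joints at [73.975, 18.392, -4.016, 83.108, 1.295, 78.541, -3.26], TCP at [0.188, -0.622, 0.24] pointing down, gripper open.
Joint ranges: [-163.93, 163.93], [-17.29, 119.83], [-79.2, 71.16], [3.27, 140.29], [-89.18, 269.18], [5.43, 117.66], [-154.24, 154.24]. Speed limits (degrees/s): [147.25, 147.25, 180, 180, 180, 180, 180].

## Interface

Orientations are given as [roll, pitch, yaw] about the fixed x, y, z axes, in that order (R = Rz(yaw) Ry(pitch) Rx(roll)).
In Python, from cell import env, ticket, read_camera gives the robot as it stands (env), with the cameras as plain functions and the job (ticket).
- The arm moves only by the tool steer_hand, called by a JSON object that holds its "api" and its "payload", one argument or row to a line. Schema: {"type":"object","properties":{"increments":{"type":"string"},"grip_force":{"type":"number"},"only":{"type":"string"},"quiet":{"type":"boolean"},"lines":{"type":"string"}},"required":["increments"],"additionalProperties":false}. increments is a string of 1 to 8 rows, one to a line, with the numbers parted by spaces; each row has 5 numbers: dx, dy, dz in normalised numbers (1 is 0.5 m), then a turn about the tool's z in parts of the range, where 1.0 means 180 degrees, then the finger opening in m; each row is the pose to reach, as a shift and turn from the pose commanded when the call began, along the tool's axes at that moment; what a row does not reach only later rows make up. A row lasts 1/12 s, in which the tool goes at most 0.0417 m and 7.16 degrees, less where a joint would pass 70% of its speed; a pose out of reach is approached as far as the arm can. The fingers move at their own pace and stop on an object; grip_force is the grip in N (left out, the last holds). Time passes only in rows, so rows that do not move let the fingers close. The tool returns the time, the measured TCP pose, the force, the opening and the grip force at its end. only (a regular expression) keeps the lines of the reply that match it, lines (a string "A,B") keeps lines A to B, and quiet returns only ok. Input that does not fit is refused with a message, and nothing moves.
- env.get_obs(): the state, without advancing time (a new reading comes with each control period).
- read_camera(name): name is "scene" or "side" or "wrist"; returns a dict with "color" (420x560x3 uint8, blue, green, red), "fx", "fy", "cx", "cy" (pixels), "world_from_camera" (4x4, takes a point from camera to world coordinates). Camera axes: x right, y down, z forward; pixel columns grow to the right and rows downward; lengths in m; the calibration is good to about 2 mm. A picture is of the moment at which its call begins. There is no depth.
- ticket.sign_off(): hands the job in; it is judged then, once.
The state is a dict: "time_s": time; "qpos": joint angles; "joint_velocities": joint speeds; "effort": joint torques, N m; "tool_pos": TCP position; "tool_rot": TCP orientation; "force": force on the tool from outside, world axes, zero at the start; "wrist_torque": the same for the moment, N m; "grip_width": finger opening in m; "grasp_force": force on a finger pad.
Only numpy, scipy, OpenCV 4.12 (cv2) and the standard library are available. Lean on these libraries where they do the work, as an engineer would, in place of code of your own. Each camera call takes 0.05 s, during which the arm holds its last target. There are 200 camera calls.

## Task

The carton of clips has been left standing on its end, with its black lid facing sideways, away from the aluminium stop rail. With the fingers only, never gripping or lifting the carton, push it over toward the rail so that it lies on its base with the black lid on top, then push it along the table until its leading end is flush against the face of the rail, within the rail's length. Do not let it fall onto its lid, and leave the red tape, paste jar, glue bottle and elastic spool where they are.

Things in the scene. Friction and masses are not known exactly. Their poses are not given: they have to be found in the camera images.
- carton: Closed rigid carton, 120 (x) x 90 (y) x 90 (z) mm, about 0.28 kg, white, black lid. Origin: centre of its base (120 x 90 face); own z points from base to lid. At first it stands on a 90 x 90 end, 120 mm tall, own x up and own z level, away from the rail within 15 degrees. Tipped onto its base, own x to the rail, it is 90 mm tall, ends 40 to 110 mm short of the rail and slides with 1 to 4 N.
- lid_middle (a point): Centre of the carton's black lid face, 90 mm from the base along own z; at the start 60 mm above the table. Pushed on it 100 to 112 mm up, toward the base side, the standing carton pivots on its far bottom edge, passes its balance at 37 degrees (some 60 mm of push) and drops onto its base. A level push does; rising some 40 mm on the way saves rubbing and sliding.
- edge_a (a point): Middle of a 90 mm edge of the carton (own x = +60, y = 0, z = 0 mm). Used to see whether the carton has been lifted.
- edge_b (a point): Middle of a 90 mm edge of the carton (own x = -60, y = 0, z = 0 mm). Used to see whether the carton has been lifted.
- edge_c (a point): Middle of a 90 mm edge of the carton (own x = +60, y = 0, z = 90 mm). Used to see whether the carton has been lifted.
- edge_d (a point): Middle of a 90 mm edge of the carton (own x = -60, y = 0, z = 90 mm). Used to see whether the carton has been lifted.
- rail: Stop rail fixed to the table: aluminium angle, upright face 260 mm long and 30 mm high, smooth and slippery (a corner pushed on it slides along), with a flat foot 4 mm thick reaching 40 mm behind the face. Origin: middle of the face's lower edge, on the table. Own x points level through the face, from the carton's side to the foot side (the way to push); own y runs along the rail.
- rail_face (a point): Middle of the rail's face, 15 mm above the table, axes as the rail's. The carton, flush, has its origin 60 mm from it on the minus x side.
- red_tape: Roll of red tape lying flat, 94 mm across, 50 mm high; origin under its centre. Loose bystander.
- paste_jar: White jar with a blue cap, 74 mm across, 82 mm high; origin under its centre. Loose bystander.
- glue: White glue bottle with a red nozzle, 62 mm across, 164 mm high; origin under its centre. Loose bystander.
- spool: White spool of black elastic, 70 mm across, 40 mm high, lying flat; origin under its centre. Loose bystander.

How it is judged:
By the outcome, as a careful person would: the job done as asked, in the order asked, and still so for the second after the job is handed in, with the robot touching nothing.
It also fails if it takes over 42 s, if anything falls off the work surface, if the arm or the gripper's body presses on something with over 40 N, if the wrist force passes 120 N, or if a joint passes its speed limit or range.

## Working session

There is one attempt and no reset: what is moved stays moved. The work goes in short steps, Python scripts to look and compute and a tool call to move; the robot and the scene stay as the last step left them, time stands still between calls to the robot, and variables do not carry over. Pictures are saved under pics/ and viewed, at most 10 in all, crops included, and the job is handed in when it is done.

```bash
ls; mkdir -p pics
```

Run:
```python
from cell import env, ticket, read_camera
import cv2,numpy as np
o=env.get_obs();print(o['time_s'],o['tool_pos'],o['tool_rot'],env.tip_reach,o['grip_width'])
for n in("scene","side"):
    c=read_camera(n);cv2.imwrite(f"pics/{n}0.png",c["color"]);np.savez(f"pics/{n}0.npz",**c)
    print(n,c["fx"],c["cx"],c["cy"],np.round(c["world_from_camera"],3).tolist())
```

```text
cell.py
pics
0.0 [ 0.18802026 -0.62166789  0.23844494] [-1.79889653e+02  5.23199928e-03  1.68321161e+01] 0.017 0.08707228986608839
scene 380.19115489515127 280.7167690484168 208.22733910300175 [[-0.851, -0.337, 0.403, 0.241], [-0.525, 0.533, -0.664, 0.678], [0.009, -0.776, -0.63, 0.677], [0.0, 0.0, 0.0, 1.0]]
side 534.3540790174587 280.04986976297965 204.41856738104545 [[0.992, -0.062, 0.106, 0.508], [-0.121, -0.617, 0.777, -0.898], [0.017, -0.784, -0.62, 0.893], [0.0, 0.0, 0.0, 1.0]]
```

View pics/scene0.png

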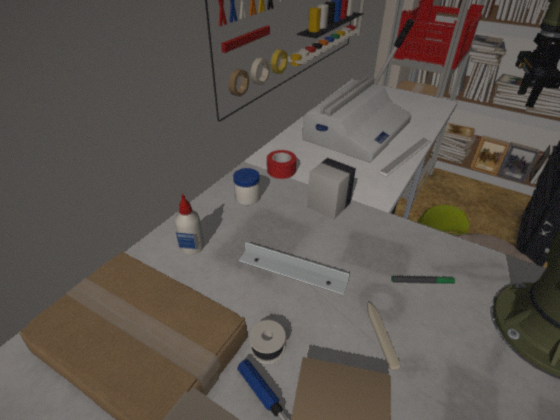

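View pics/side0.png

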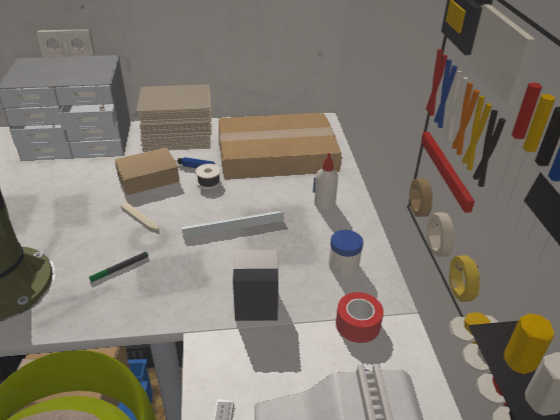

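Scene view: the carton stands at about (332,187) with its lid on the far side, and the rail runs from (242,255) to (347,283). Side view: the black lid faces the camera at (235-278, 265-318), and the rail runs from (184,235) to (285,220). Next I'll zoom in for exact corners.

Run:
```python
import cv2
a=cv2.imread("pics/side0.png")[200:340,165:400];cv2.imwrite("pics/c1.png",cv2.resize(a,None,fx=3.4,fy=3.4,interpolation=cv2.INTER_CUBIC))
a=cv2.imread("pics/scene0.png")[145:300,225:400];cv2.imwrite("pics/c2.png",cv2.resize(a,None,fx=3.8,fy=3.8,interpolation=cv2.INTER_CUBIC))
```

```text
(no output)
```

View pics/c1.png

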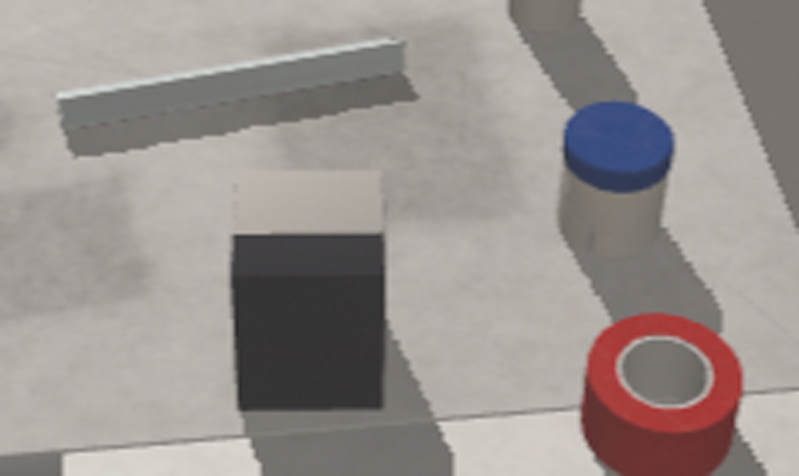

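View pics/c2.png

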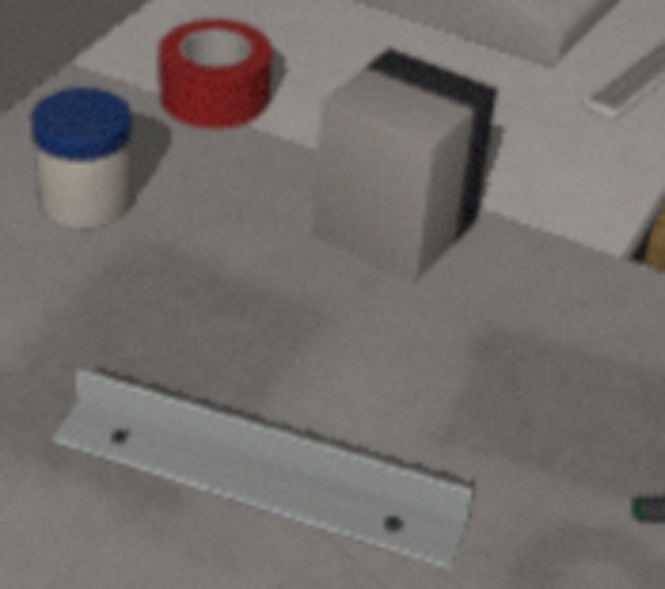

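Crop c1 (side): lid face corners (237,275), (383,275), (240,409), (382,409); far top edge of the carton's end at y≈170; rail top edge (60,97)-(403,40), rail bottom (68,128)-(408,72). Crop c2 (scene): near carton bottom corners (313,232), (415,280), top corners (322,97), (430,148), (497,90), (390,48); rail top edge (78,370)-(473,487).

Create h.py:
```python
import numpy as np
C={n:dict(np.load(f"pics/{n}0.npz")) for n in("scene","side")}
def ray(c,p):
    T=c["world_from_camera"];d=T[:3,:3]@[(p[0]-c["cx"])/c["fx"],(p[1]-c["cy"])/c["fy"],1];return T[:3,3],d
def onz(c,p,z):
    o,d=ray(c,p);return o+d*(z-o[2])/d[2]
def tri(c1,p1,c2,p2):
    (o1,d1),(o2,d2)=ray(c1,p1),ray(c2,p2);A=np.c_[d1,-d2];s=np.linalg.lstsq(A,o2-o1,rcond=None)[0]
    a,b=o1+d1*s[0],o2+d2*s[1];return (a+b)/2,np.linalg.norm(a-b)
S=lambda x,y:(165+(x+.5)/3.4-.5,200+(y+.5)/3.4-.5)
N=lambda x,y:(225+(x+.5)/3.8-.5,145+(y+.5)/3.8-.5)
```

Run:
```python
from h import *
np.set_printoptions(precision=3,suppress=True)
s,n=C["side"],C["scene"]
print("lid bottom",onz(s,S(240,409),0),onz(s,S(382,409),0))
print("lid top",onz(s,S(237,275),.12),onz(s,S(383,275),.12))
print("end far",onz(s,S(238,170),.12),onz(s,S(381,170),.12))
print("base bottom sc",onz(n,N(313,232),0),onz(n,N(415,280),0),onz(n,N(322,97),.12),onz(n,N(430,152),.12)  if 0 else "")
for a,b in [((237,275),(497,90)),((383,275),(390,48)),((238,170),(472,110)),((381,170),(322,97))]:
    print("tri carton",tri(s,S(*a),n,N(*b)))
for a,b in [((60,97),(473,487)),((403,40),(78,370))]: print("tri railtop",tri(s,S(*a),n,N(*b)))
print("rail bot",onz(s,S(66,128),0),onz(s,S(405,72),0))
print("rail top",onz(s,S(60,97),.03),onz(s,S(403,40),.03), onz(n,N(473,487),.03),onz(n,N(78,370),.03))
print("tape",onz(s,S(664,372),.05),"jar",onz(s,S(618,140),.082),onz(n,N(82,120),.082))
print("machine front",onz(s,(256,404),.0),onz(s,(360,366),.1),onz(n,(304,134),0),onz(n,(375,155),0),"strip",onz(s,(225,402),0), onz(n,(382,170),0))
print("seam",onz(s,(185,330),0),onz(s,(400,315),0))
```

```text
lid bottom [ 0.518 -0.16   0.   ] [ 0.606 -0.169  0.   ]
lid top [ 0.52 -0.16  0.12] [ 0.605 -0.169  0.12 ]
end far [ 0.526 -0.072  0.12 ] [ 0.614 -0.081  0.12 ]
base bottom sc [ 0.616 -0.084  0.   ] [ 0.527 -0.075  0.   ] [ 0.616 -0.085  0.12 ] 
tri carton (array([ 0.519, -0.16 ,  0.119]), np.float64(0.0035791932583754417))
tri carton (array([ 0.605, -0.169,  0.12 ]), np.float64(0.0004598233848530509))
tri carton (array([ 0.518, -0.097,  0.141]), np.float64(0.014583066587462033))
tri carton (array([ 0.614, -0.082,  0.122]), np.float64(0.0014478519421090334))
tri railtop (array([0.404, 0.112, 0.032]), np.float64(0.0009791327581443528))
tri railtop (array([0.659, 0.154, 0.03 ]), np.float64(0.0006229458259397306))
rail bot [0.406 0.114 0.   ] [0.661 0.152 0.   ]
rail top [0.405 0.114 0.03 ] [0.659 0.154 0.03 ] [0.404 0.11  0.03 ] [0.659 0.154 0.03 ]
tape [ 0.772 -0.2    0.05 ] jar [ 0.779 -0.028  0.082] [ 0.775 -0.017  0.082]
machine front [ 0.545 -0.358  0.   ] [ 0.726 -0.367  0.1  ] [ 0.83  -0.454  0.   ] [ 0.552 -0.454  0.   ] strip [ 0.489 -0.348  0.   ] [ 0.499 -0.377  0.   ]
seam [ 0.413 -0.175  0.   ] [ 0.87  -0.184  0.   ]
```

Run:
```python
from h import *
n=C["scene"]
for p in((408,28),(375,80),(335,80)):
    o,d=ray(n,p);print(p,[np.round(o+d*t,2).tolist() for t in(1.0,1.15,1.3,1.45)])
```

```text
(408, 28) [[0.52, -0.41, 0.42], [0.56, -0.58, 0.38], [0.6, -0.74, 0.34], [0.64, -0.91, 0.3]]
(375, 80) [[0.55, -0.3, 0.31], [0.59, -0.44, 0.26], [0.64, -0.59, 0.2], [0.68, -0.73, 0.15]]
(335, 80) [[0.64, -0.24, 0.31], [0.69, -0.38, 0.25], [0.75, -0.52, 0.2], [0.81, -0.65, 0.14]]
```

Careful with the scale: shifts go in shares of 0.5 m and turns go in shares of 180 degrees. That gives: 0.25 m / 0.5 = 0.5, 0.215 m / 0.5 = 0.43, -40 degrees / 180 = -0.2222.

{"api": "steer_hand", "payload": {
  "increments": "0.08 -0.046 0 -0.0278 0.04\n0.15 -0.09 0 -0.0556 0.04\n0.22 -0.13 0 -0.0889 0.04\n0.29 -0.17 0 -0.1222 0.04\n0.36 -0.212 0 -0.1556 0.04\n0.43 -0.252 0 -0.1889 0.04\n0.5 -0.294 0 -0.2222 0.04"
}}

```text
time_s: 0.68
tool_pos: [0.3859, -0.4072, 0.2393]
tool_rot: [-180.0, 0.0, 57.1]
force: [1.3, 0.2, 0.2]
grip_width: 0.0482
grasp_force: 0.0
```

Converted, 0.246 m / 0.5 = 0.492, 0.0435 m / 0.5 = 0.087, -27 degrees / 180 = -0.15.

{"api": "steer_hand", "payload": {
  "increments": "0.08 0.014 0 -0.0278 0.04\n0.16 0.028 0 -0.0556 0.04\n0.24 0.042 0 -0.0833 0.04\n0.32 0.056 0 -0.1111 0.04\n0.4 0.07 0 -0.1333 0.04\n0.46 0.082 0.04 -0.15 0.04\n0.492 0.087 0.08 -0.15 0.04\n0.492 0.087 0.12 -0.15 0.04"
}}

```text
time_s: 1.35
tool_pos: [0.5591, -0.2211, 0.1788]
tool_rot: [179.9, -0.2, 84.3]
force: [-0.3, 0.5, -0.7]
grip_width: 0.0401
grasp_force: 0.0
```

{"api": "steer_hand", "payload": {
  "increments": "0 0 0.04 0 0.04\n0 0 0.08 0 0.04\n0 0 0.11 0 0.04\n0 0 0.11 0 0.04"
}}

```text
time_s: 1.68
tool_pos: [0.5532, -0.2261, 0.1204]
tool_rot: [-179.6, -0.1, 83.8]
force: [-0.6, 0.4, 0.1]
grip_width: 0.04
grasp_force: 0.0
```

Converted, 0.084 m / 0.5 = 0.168, -0.01 m / 0.5 = -0.02.

{"api": "steer_hand", "payload": {
  "increments": "0.04 0.006 0 0 0.04\n0.07 0.006 0 0 0.04\n0.09 0.006 0 0 0.04\n0.104 0.006 0 0 0.04\n0.12 0.006 -0.006 0 0.04\n0.136 0.006 -0.012 0 0.04\n0.152 0.006 -0.02 0 0.04\n0.168 0.006 -0.028 0 0.04"
}}

```text
time_s: 2.35
tool_pos: [0.5682, -0.1435, 0.1395]
tool_rot: [179.9, 0.0, 83.8]
force: [0.6, -1.1, 1.8]
grip_width: 0.0399
grasp_force: 1.1
```

Run:
```python
from cell import env, ticket, read_camera
import cv2
cv2.imwrite("pics/s1.png",read_camera("scene")["color"][120:320,200:420].repeat(3,0).repeat(3,1))
```

```text
(no output)
```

View pics/s1.png

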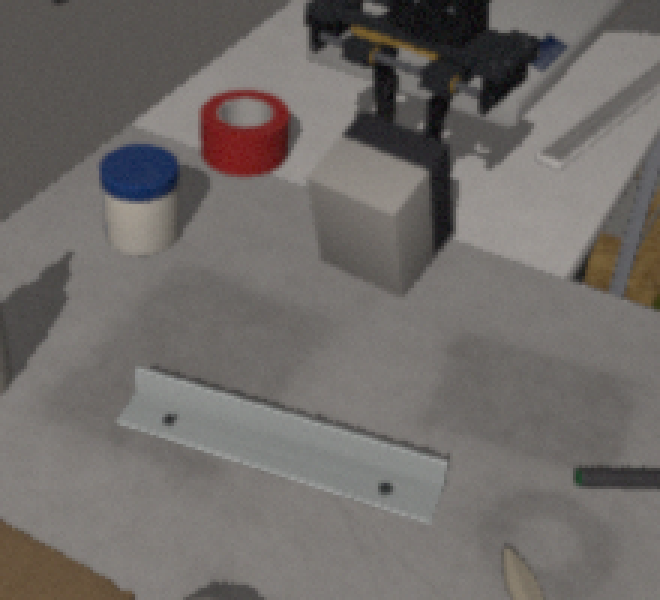

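The carton is tilting on its far bottom edge, with both fingers high on the lid face, so I'll carry on.

Converted, 0.054 m / 0.5 = 0.108, 0.05 m / 0.5 = 0.1.

{"api": "steer_hand", "payload": {
  "increments": "0.016 0 -0.006 0 0.04\n0.032 0 -0.012 0 0.04\n0.048 0 -0.018 0 0.04\n0.064 0 -0.024 0 0.04\n0.078 0 -0.028 0 0.04\n0.09 0 -0.03 0 0.04\n0.1 0 -0.032 0 0.04\n0.108 0 -0.034 0 0.04"
}}

```text
time_s: 3.07
tool_pos: [0.5736, -0.0892, 0.1554]
tool_rot: [-180.0, -0.0, 83.9]
force: [0.5, -0.4, 0.3]
grip_width: 0.0403
grasp_force: 0.0
```

```bash
python3 - <<'E'
from cell import env, ticket, read_camera
import cv2
cv2.imwrite("pics/s2.png",read_camera("scene")["color"][120:320,200:420].repeat(3,0).repeat(3,1))
E
```

```text
(no output)
```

View pics/s2.png

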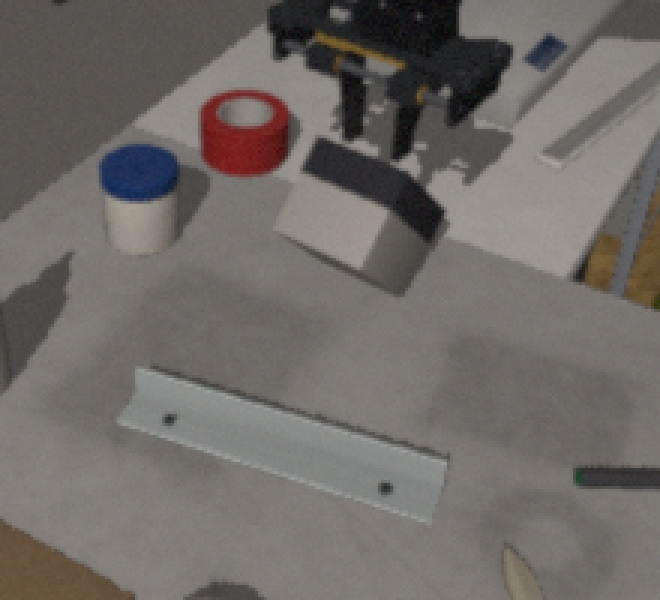

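It is past its balance and falling toward the rail. I'll back off and measure it.

Converted, -0.075 m / 0.5 = -0.15, -0.06 m / 0.5 = -0.12.

{"api": "steer_hand", "payload": {
  "increments": "0 0 0 0 0.04\n0 0 0 0 0.04\n0 0 0 0 0.04\n-0.06 0 0 0 0.04\n-0.12 0 0 0 0.04\n-0.15 0 0 0 0.04\n-0.15 0 0 0 0.04\n-0.15 0 0 0 0.04"
}}

```text
time_s: 3.78
tool_pos: [0.5653, -0.1661, 0.1553]
tool_rot: [-180.0, -0.0, 83.6]
force: [-0.4, 0.4, -0.2]
grip_width: 0.0399
grasp_force: 0.0
```

```bash
python3 - <<'E'
from cell import env, ticket, read_camera
import cv2
a=read_camera("side")["color"][200:340,165:400]
cv2.imwrite("pics/s3.png",cv2.resize(a,None,fx=3.4,fy=3.4,interpolation=cv2.INTER_CUBIC))
a=read_camera("scene")["color"][145:300,225:400];cv2.imwrite("pics/s4.png",cv2.resize(a,None,fx=3.8,fy=3.8,interpolation=cv2.INTER_CUBIC))
E
```

```text
(no output)
```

View pics/s4.png

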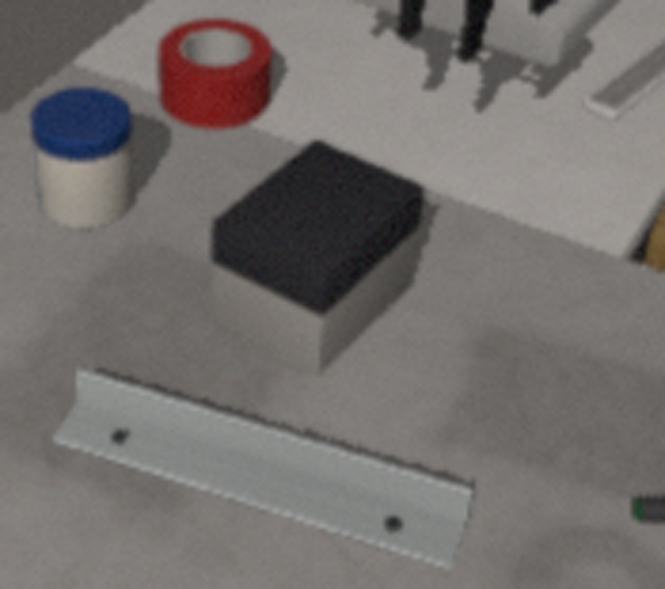

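The carton lies on its base with the lid on top; the lid's corners are at about (213,222), (318,141), (424,188), and the leading bottom corners at (216,297), (321,371).

Run:
```python
from h import *
n=C["scene"]
for p,z in(((213,222),.09),((318,141),.09),((424,188),.09),((216,297),0),((321,371),0)):print(np.round(onz(n,N(*p),z),3))
```

```text
[0.627 0.043 0.09 ]
[ 0.612 -0.075  0.09 ]
[ 0.525 -0.065  0.09 ]
[0.639 0.017 0.   ]
[0.54  0.044 0.   ]
```

Converted, 0.098 m / 0.5 = 0.196, -0.006 m / 0.5 = -0.012.

{"api": "steer_hand", "payload": {
  "increments": "0 0 0.06 0 0.04\n0 -0.004 0.12 0 0.04\n0 -0.008 0.17 0 0.04\n0.02 -0.012 0.196 0 0.04\n0.07 -0.012 0.196 0 0.04\n0.11 -0.012 0.196 0 0.04\n0.136 -0.012 0.196 0 0.04\n0.152 -0.012 0.196 0 0.04"
}}

```text
time_s: 4.55
tool_pos: [0.5683, -0.0847, 0.0578]
tool_rot: [180.0, -0.1, 84.1]
force: [-0.0, 0.3, 0.5]
grip_width: 0.04
grasp_force: 0.0
```

Converted, 0.064 m / 0.5 = 0.128, -0.007 m / 0.5 = -0.014, -15 degrees / 180 = -0.0833.

{"api": "steer_hand", "payload": {
  "increments": "0.016 -0.002 0 0 0.04\n0.032 -0.004 0 -0.0111 0.04\n0.048 -0.006 0 -0.0222 0.04\n0.064 -0.008 0 -0.0333 0.04\n0.08 -0.01 0 -0.0472 0.04\n0.096 -0.012 0 -0.0611 0.04\n0.112 -0.014 0 -0.0722 0.04\n0.128 -0.016 0 -0.0833 0.04"
}}

```text
time_s: 5.22
tool_pos: [0.5672, -0.024, 0.0579]
tool_rot: [179.9, 0.0, 99.0]
force: [1.2, -1.7, 2.1]
grip_width: 0.0397
grasp_force: 1.2
```

Run:
```python
from cell import env, ticket, read_camera
import cv2
a=read_camera("scene")["color"][145:300,225:400];cv2.imwrite("pics/s5.png",cv2.resize(a,None,fx=3.8,fy=3.8,interpolation=cv2.INTER_CUBIC))
```

```text
(no output)
```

View pics/s5.png

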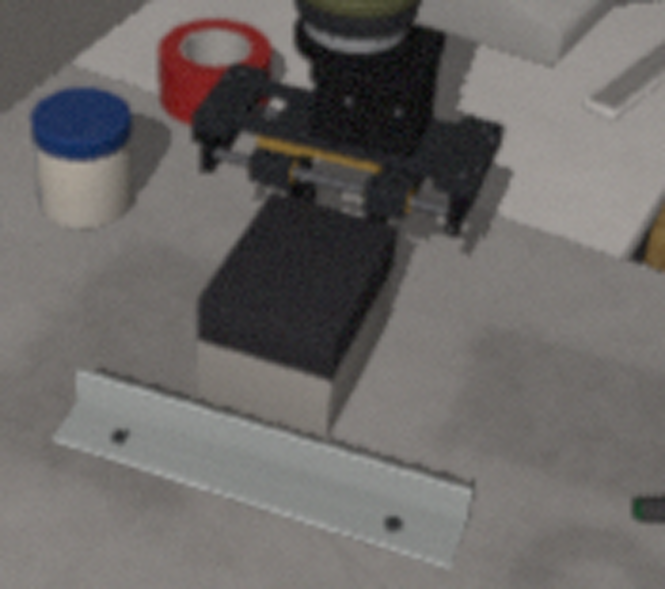

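The carton now points squarely at the rail, about 30 mm short. I'll push straight and watch the force.

Converted, 0.03 m / 0.5 = 0.06, 0.028 m / 0.5 = 0.056.

{"api": "steer_hand", "payload": {
  "increments": "0.012 0 0 0 0.04\n0.024 0 0 0 0.04\n0.036 0 0 0 0.04\n0.046 0 0 0 0.04\n0.052 0 0 0 0.04\n0.056 0 0 0 0.04\n0.06 0 0 0 0.04\n0.06 0 0 0 0.04"
}}

```text
time_s: 5.93
tool_pos: [0.5626, 0.0033, 0.0578]
tool_rot: [180.0, 0.2, 98.8]
force: [1.3, -8.2, 2.7]
grip_width: 0.0398
grasp_force: 3.5
```

{"api": "steer_hand", "payload": {
  "increments": "0.004 0 0 0 0.04\n0.004 0 0 0 0.04"
}}

```text
time_s: 6.1
tool_pos: [0.5627, 0.0034, 0.058]
tool_rot: [180.0, 0.3, 98.7]
force: [2.2, -10.6, 4.4]
grip_width: 0.0401
grasp_force: 5.2
```

{"api": "steer_hand", "payload": {
  "increments": "0.006 0 0 0 0.04\n0.01 0 0 0 0.04\n0.01 0 0 0 0.04\n0.01 0 0 0 0.04"
}}

```text
time_s: 6.43
tool_pos: [0.5627, 0.0035, 0.0586]
tool_rot: [180.0, 0.7, 98.6]
force: [1.3, -19.0, 8.0]
grip_width: 0.0402
grasp_force: 9.3
```

{"api": "steer_hand", "payload": {
  "increments": "-0.02 0 0 0 0.04\n-0.06 0 0 0 0.04\n-0.12 0 0 0 0.04\n-0.2 0 0 0 0.04\n-0.24 0 -0.08 0 0.04\n-0.24 0 -0.16 0 0.04\n-0.24 0 -0.16 0 0.04"
}}

```text
time_s: 7.02
tool_pos: [0.5837, -0.1071, 0.1443]
tool_rot: [179.4, 0.1, 98.7]
force: [2.4, 0.4, 1.1]
grip_width: 0.0398
grasp_force: 0.0
```

Run:
```python
from cell import env, ticket, read_camera
import cv2,numpy as np
a=read_camera("side")["color"][200:340,165:400];a=cv2.resize(a,None,fx=3.4,fy=3.4,interpolation=cv2.INTER_CUBIC)[:300]
b=read_camera("scene")["color"][185:300,225:365];b=cv2.resize(b,None,fx=5.7,fy=2.6,interpolation=cv2.INTER_CUBIC)
b=cv2.resize(b,(799,299))
cv2.imwrite("pics/s6.png",np.vstack([a[:,:799],b]))
```

```text
(no output)
```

View pics/s6.png

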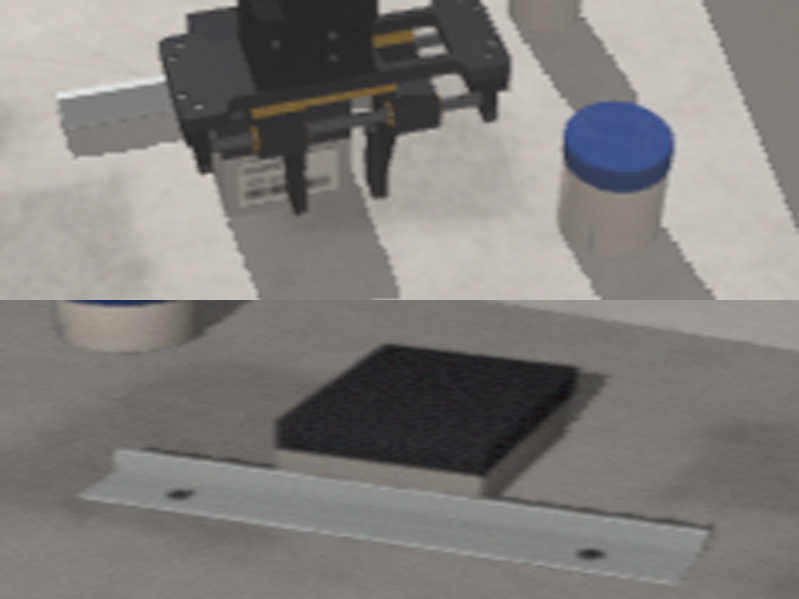

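Both views show the carton lying lid up against the rail, seemingly parallel and clear of the fingers. I'll check the flushness numerically, comparing the lid's lower leading edge with the rail's top edge.

Run:
```python
from h import *
from cell import env, ticket, read_camera
import cv2
n=read_camera("scene");g=cv2.cvtColor(n["color"],cv2.COLOR_BGR2GRAY).astype(float)
def cross(u,v0,v1,up):  # subpixel row of strongest dark->bright step
    d=np.diff(g[v0:v1,u]);k=int(np.argmax(d));return v0+k+.5
us=np.arange(276,308)
e=[(u,cross(u,int(236+(u-276)*.23),int(250+(u-276)*.23),1)) for u in us]
r=[(u,cross(u,int(240+(u-246)*.27),int(252+(u-246)*.27),1)) for u in list(range(250,270))+list(range(318,342))]
def fit(P,z):
    W=np.array([onz(n,p,z)[:2] for p in P]);vx,vy,x,y=cv2.fitLine(W.astype(np.float32),cv2.DIST_HUBER,0,.001,.001).ravel()
    if vx<0:vx,vy=-vx,-vy
    return np.array([x,y]),np.degrees(np.arctan2(vy,vx)),np.array([-vy,vx])
rp,ra,rn=fit(r,.03)
print("rail",rp.round(4),ra.round(2))
for z in(.065,.07,.075):
    p,a,_=fit(e,z);print(z,p.round(4),a.round(2),"gap mm",((rp-p)@rn*1e3).round(1))
```

```text
rail [0.5274 0.1315] 9.17
0.065 [0.5361 0.1399] 8.74 gap mm -6.9
0.07 [0.5337 0.1443] 8.74 gap mm -11.7
0.075 [0.5313 0.1487] 8.74 gap mm -16.4
```

```bash
python3 -c "
from cell import env, ticket, read_camera
print(ticket.sign_off())"
```

```text
the job is handed in; nothing more can be done
None
```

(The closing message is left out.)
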